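Hold a power supply against the rear panel while it is screwed on

TASK

Pick up the boxed power-supply module from the bench, set it on the floor of the open instrument case in the empty bay beside the circuit board, and push it back until its mains inlet sits in the rear panel's opening and its rear face is flat against the panel. Keep pressing it there with a steady push of about 12 N (5 to 20 N on the panel will do, and never ram it) so that a colleague can drive the screws from behind: the program finishes while the robot is still holding and pressing the supply. Do not bump the circuit board, and leave the multimeter, screwdriver and parts tray where they are.

Things in the scene. Friction and masses are not known exactly. Their poses are not given: they have to be found in the camera images.
- supply: Loose power-supply module: upright steel box 110 long (x), 54 wide (y), 50 mm high, 0.4-0.75 kg; origin centre of underside, z up. Black mains inlet 30 wide, 22 high stands 6 mm out of its rear (+x) face, centred 25 mm up; 2 mm green terminals on the front. Top: yellow plate front, vent dots rear. Grip the flat sides (+-y) from above. Starts on the bench beside the case, yaw within 0.8 rad.
- supply_rear (a point): Centre of the supply's flat rear face, at supply x = 55 mm, y = 0, z = 25 mm: the root of the mains inlet. Axes as supply.
- case: Open instrument case, fixed to the bench: tray 240 deep (x, from green front panel to rear panel, away from the robot) by 260 mm wide (y). Origin: centre of footprint at bench height, z up. Inner floor 12 mm above the bench; front and rear panels reach 80 mm, side flanges 36 mm. Front panel at x = -120 to -116 mm, with two black handles standing 35 mm out. Yaw within 0.22 rad.
- bay (a point): Point on the case's inner floor (12 mm above the bench) on the centre line of the empty bay, at case x = 0, y = -54 mm. Axes as case. Free floor: 73 mm to the right (-y), 84 mm to the left (+y) of that line, x from -116 to +118 mm. Bare metal: a supply pressed down onto it drags, and the drag takes its share of the push, so let it only just rest.
- rear_panel: Rigid aluminium rear panel of the case, 6 mm thick, 260 mm wide, top 80 mm above the bench; inner face at case x = 118 mm. It is what the supply is pressed against. Same origin and axes as case.
- opening (a point): Centre of the inlet opening, in the plane of the rear panel's inner face: case x = 118 mm, y = -54 mm, 37 mm above the bench (25 mm above the case floor). The opening is a rectangle 36 mm wide and 28 mm high, right through the panel. Axes as case. When the supply is home, supply_rear lies on this point with the same axes.
- board: Green circuit board, 190 x 90 mm, with its parts up to 50 mm above the bench, fixed in the case to the left (+y) of the bay. Origin: centre of the board at floor height (case x = 4, y = 75 mm); the board's near edge is at case y = 30 mm.
- meter: Yellow handheld multimeter, 150 x 74 x 36 mm (dial to 44 mm), lying on the bench on the other side of the case from the supply. Origin: centre of the underside.
- driver: Red-handled screwdriver, 190 mm long, lying on the bench behind the case. Origin on its underside.
- tray: Blue two-part tray of screws and spacers, 110 x 150 x 28 mm, on the bench behind the case. Origin: centre of the underside.
There are look-alikes about, which are no part of the job. Leave any blue or orange look-alike of the supply alone.

How it is judged (in metres and radians):
At the end, for the whole second after the job is handed in: Fingers press the supply on the rear panel with 5 to 20 N all through the last second; rear face within 2.5 mm of the panel, within 4.5 mm of the opening's centre sideways and in height, square and upright within 0.05 rad, at rest; meter, screwdriver and tray within 20 mm of their places (contact force between supply and rear_panel between 5 and 20 N and contact force between the fingers and supply above 3 N and x of supply_rear in the frame of opening above -0.0025 m and y of supply_rear in the frame of opening between -0.0045 and 0.0045 m and z of supply_rear in the frame of opening between -0.0045 and 0.0045 m and angle between the x axis of supply and the x axis of case, either way round below 0.05 rad and angle between supply's own z axis and vertical below 0.05 rad and linear speed of supply below 0.01 m/s and distance of each of meter, driver, tray from where it was at the start of the episode below 0.02 m); the arm keeps its last pose, push and grip.
It fails at once if the supply is rammed against the rear panel (over 45 N) (contact force between supply and rear_panel above 45 N).
It fails at once if the circuit board is bumped (over 3 N) (contact force between anything else and board above 3 N).
It fails at once if a bystander is shoved more than 20 mm (distance of any of meter, driver, tray from where it was at the start of the episode above 0.02 m).
It also fails if it takes over 46 s, if anything falls off the work surface, if the arm or the gripper's body presses on something with over 40 N, if the wrist force passes 120 N, or if a joint passes its speed limit or range.

ROBOT

A 6-joint arm with a two-finger parallel gripper is mounted at the origin on the work surface. World frame = base frame: x ahead of the robot, y to its left, z up, the work surface at z = 0. Lengths are in m, angles in degrees, forces in N, time in s.
With the tool pointing down it reaches from about 0.35 to 0.8 m from the base axis. Payload 7.3 kg.
Tool frame: the origin (TCP) lies on the centre line of the jaws, within the pads' length; the fingertips stand 11 mm ahead of it and the grasp point (between the pads) lies 8 mm behind it (r.tip_reach is the distance from the TCP to the fingertips, in m); z points along the fingers, y is the line along which they close (so a half turn about z gives the same grasp; the last joint's range is limited). The gripper opens to 85 mm and grips with 20 to 120 N. Pads are 22 mm wide; open, the fingers measure 114 mm over their backs; the gripper's body (76 mm by 85 mm) begins 54 mm behind the grasp point. The pads swing forward as they close: fully open they stand 13 mm farther back than shut.
Start: joints at [59.702, 19.595, 87.324, -0, 73.075, -8.365], TCP at [0.196, 0.487, 0.242] pointing down, gripper open.
Joint ranges: [-145.02, 145.02], [-44.19, 115.74], [2.07, 154.8], [-57.11, 237.11], [16.16, 152.29], [-177.93, 177.93]. Speed limits (degrees/s): [147.25, 147.25, 180, 180, 180, 180].

INTERFACE

Orientations are given as [roll, pitch, yaw] about the fixed x, y, z axes, in that order (R = Rz(yaw) Ry(pitch) Rx(roll)).
In Python, from station import r, optics, ticket gives the robot as it stands. The module is installed in compiled form; this text tells all that it offers.
- The arm moves only by the shell command python3 -m pendant 'ROWS' [OPENING] [FORCE]. ROWS is JSON, a list of rows, each a list of 6 numbers: the shift along the tool's x, y, z in mm, then the turn, a rotation vector about the tool's x, y, z in rad. A call has exactly 10 rows; each row shifts and turns the commanded pose from where the row before left it, along the tool's axes as they then stand; what a row does not reach is not made up. A row lasts 1/12 s, in which the tool goes at most 41.7 mm and 7.16 degrees, less where a joint would pass 70% of its speed; a pose out of reach is approached as far as the arm can. A call is refused whole if a number of a shift passes 41.7 or a number of a turn 0.125, either way. A call with a gripper value outside its range is refused whole. OPENING is the opening, from 0 (shut) to 1 (fully open), set as the call begins (- or left out, the last holds). The fingers move at their own pace and stop on an object; FORCE is the grip in N (left out, the last holds). Time passes only in rows, so rows that do not move let the fingers close, or fill a call up. It gives the time, the measured TCP pose, the force, the opening and the grip force at its end, in the units of the state.
- r.sense(): the state, without advancing time (a new reading comes with each control period).
- optics.get_image(name): name is "scene" or "top"; returns (picture, depth): 384x512x3 uint8, red, green, blue; 384x512 float32, m along the optical axis (not along the pixel's ray), 0 where there is no reading.
- optics.camera_params(name): a dict with "intrinsics" (3x3 intrinsics, pixels), "R" (3x3) and "t" (3): a world point X has camera coordinates R X + t. Camera axes: x right, y down, z forward; pixel columns grow to the right and rows downward; lengths in m; the calibration is good to about 2 mm. A picture is of the moment at which its call begins. camera_params takes no time and is no camera call.
- ticket.close_job(): hands the job in; it is judged then, once.
The state is a dict: "t": time; "joint_positions": joint angles; "joint_vel": joint speeds; "tau": joint torques, N m; "position": TCP position; "tcp_rot": TCP orientation; "wrist_force": force on the tool from outside, world axes, zero at the start; "ft_torque": the same for the moment, N m; "width": opening from 0.0 (shut) to 1.0 (fully open); "grasp_force": force on a finger pad.
Only numpy, scipy, OpenCV 4.12 (cv2) and the standard library are available. Lean on these libraries where they do the work, as an engineer would, in place of code of your own. Each camera call takes 0.05 s, during which the arm holds its last target. There are 200 camera calls.

## Working session

There is one attempt and no reset: what is moved stays moved. The work goes in short steps, Python scripts to look and compute and a shell command to move; the robot and the scene stay as the last step left them, time stands still between calls to the robot, and variables do not carry over. Pictures are saved under pics/ and viewed, at most 10 in all, crops included, and the job is handed in when it is done.

```bash
mkdir -p pics; python3 - <<'E'
from station import r, optics
import cv2, numpy as np
for n in("scene","top"):
    im,d=optics.get_image(n); cv2.imwrite(f"pics/{n}0.png",im[:,:,::-1]); np.savez(f"{n}0.npz",im=im,d=d)
    p=optics.camera_params(n); print(n,p)
print(r.sense(), r.tip_reach)
E
```

```text
scene {'intrinsics': array([[365.46969161,   0.        , 253.52525407],
       [  0.        , 365.46969161, 195.27101898],
       [  0.        ,   0.        ,   1.        ]]), 'R': array([[ 0.15005399,  0.98863747,  0.00893073],
       [ 0.81806157, -0.11908143, -0.56266765],
       [-0.55521083,  0.09173642, -0.82663496]]), 't': array([ 0.03275781, -0.48788494,  1.72601092])}
top {'intrinsics': array([[412.65750009,   0.        , 259.38002581],
       [  0.        , 412.65750009, 195.78159062],
       [  0.        ,   0.        ,   1.        ]]), 'R': array([[-1.05688685e-03, -9.99832708e-01,  1.82602977e-02],
       [-9.96560321e-01, -4.60042983e-04, -8.28692690e-02],
       [ 8.28638062e-02, -1.82850716e-02, -9.96393118e-01]]), 't': array([-0.14627377,  0.60989973,  1.61696309])}
{'t': 0.1, 'joint_positions': array([ 5.97010816e+01,  1.96319834e+01,  8.73693686e+01, -2.19468630e-03,
        7.30749300e+01, -8.36382840e+00]), 'joint_vel': array([-0.0222954 , -0.07623536, -0.17502952, -0.16163087,  0.0262917 ,
        0.02947316]), 'tau': array([ 1.90386920e-03, -4.34448588e+01, -2.46491057e+01, -7.07096137e-05,
        4.65585515e-03,  1.33520348e-05]), 'position': array([0.19592885, 0.48671827, 0.24171417]), 'tcp_rot': array([-1.79924224e+02, -9.01940176e-03,  1.58065544e+02]), 'wrist_force': array([ 0.03583595, -0.11611178, -0.46270662]), 'ft_torque': array([-0.02678469,  0.05510381,  0.02660747]), 'grasp_force': 0.0, 'width': 1.0022003950868699} 0.011
```

View pics/top0.png

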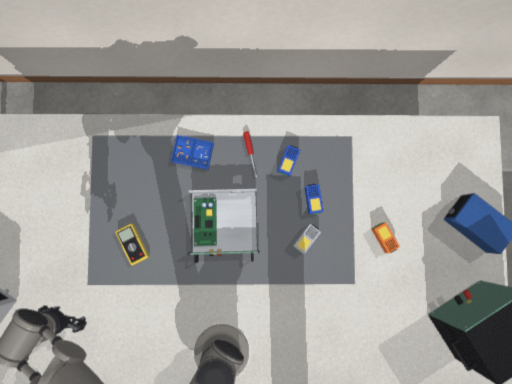

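View pics/scene0.png

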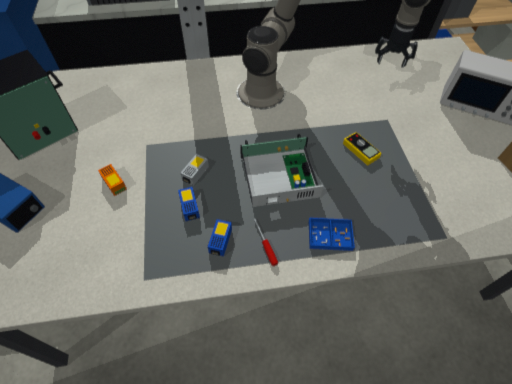

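The supply is the grey box with the yellow plate, at top (307,239) and scene (194,168). The case is at top (224,222) and scene (282,170). Blue and orange look-alikes lie nearby. I'll enlarge both regions.

```bash
python3 - <<'E'
import cv2, numpy as np
a=np.load("top0.npz")["im"][180:272,180:330,::-1]; b=np.load("scene0.npz")["im"][120:215,170:335,::-1]
A=cv2.resize(a,None,fx=5,fy=5,interpolation=cv2.INTER_CUBIC);B=cv2.resize(b,None,fx=4.8,fy=4.8,interpolation=cv2.INTER_CUBIC)
cv2.imwrite("pics/tc.png",A);cv2.imwrite("pics/sc.png",B)
E
```

```text
(no output)
```

View pics/tc.png

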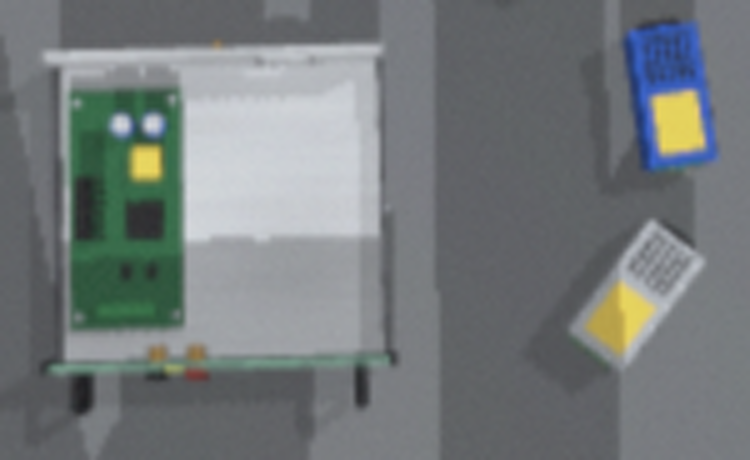

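View pics/sc.png

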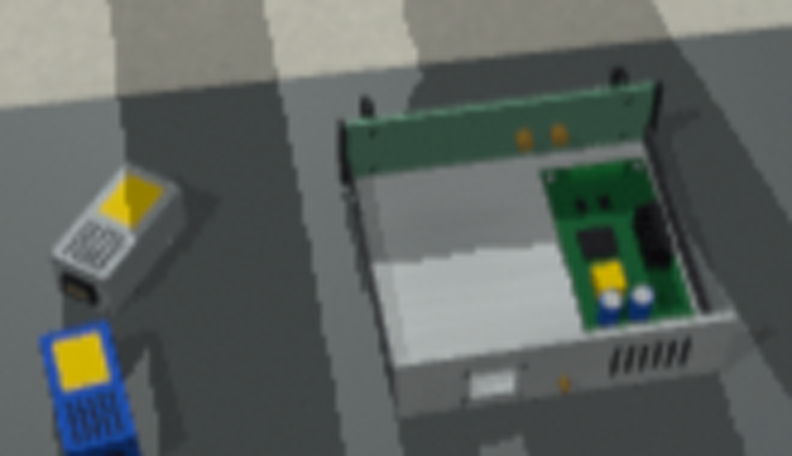

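Top crop: supply top corners are at (652,220), (705,260), (625,370) and (570,328), with its rear (inlet) pointing up-right. Scene crop: the rear panel's opening is the bright patch at (469–518, 371–397), and the supply corners are at (127,165), (183,188), (117,278) and (53,252). Next, cast rays.

```bash
cat > h.py <<'E'
import numpy as np, cv2
from station import r, optics
P={n:optics.camera_params(n) for n in("scene","top")}
OFF={"top":(180,180,5),"scene":(170,120,4.8)}
def ray(n,uv,z):
    p=P[n];uv=np.atleast_2d(np.float64(uv))
    d=np.c_[uv,np.ones(len(uv))]@np.linalg.inv(p["intrinsics"]).T@p["R"]
    c=-p["R"].T@p["t"]
    return c+d*((z-c[2])/d[:,2])[:,None]
def full(n,uv,off=None):
    x,y,s=off or OFF[n]; return (np.float64(uv)+.5)/s-.5+[x,y]
def crop(n,uv,z,off=None): return ray(n,full(n,uv,off),z)[:,:2]
E
python3 - <<'E'
from h import *
np.set_printoptions(precision=4,suppress=True)
# rear-left, rear-right, front-right, front-left
S={"top":[(652,220),(705,260),(625,370),(570,328)],"scene":[(117,278),(53,252),(127,165),(183,188)]}
for n in S:
    q=crop(n,S[n],.05); ax=(q[0]+q[1]-q[2]-q[3])/2
    print(n,"supply centre",q.mean(0),"len",np.hypot(*ax),"wid",np.hypot(*(q[0]+q[3]-q[1]-q[2]))/2,"yaw",np.degrees(np.arctan2(ax[1],ax[0])))
# refine: yellow+light mask of the supply top in the top view
for n,uvs in {"top rear panel top edge far":("top",[(43,53),(383,45)]),"top front panel top":("top",[(45,370),(393,358)]),
  "scene rear panel top (outer)":("scene",[(397,365),(735,318)]),"scene front top":("scene",[(343,122),(655,83)])}.items():
    q=crop(uvs[0],uvs[1],.08); d=q[0]-q[1]; d*=np.sign(d[1]); print(n,q.ravel(),"len",np.hypot(*d),"yaw",np.degrees(np.arctan2(-d[0],d[1])),"mid",q.mean(0))
q=crop("scene",[(469,377),(518,369),(516,391),(471,398)],.037);print("opening",q.mean(0))
E
```

```text
top supply centre [ 0.4409 -0.3325] len 0.10615962297828115 wid 0.05263793844388308 yaw -37.240776695806986
scene supply centre [ 0.442 -0.33 ] len 0.10314838056842092 wid 0.05610619946233635 yaw -36.30154578080834
top rear panel top edge far [ 0.6268  0.1283  0.6332 -0.1332] len 0.2615772016569723 yaw 1.3992317029687142 mid [ 0.63   -0.0025]
top front panel top [ 0.385   0.1236  0.3935 -0.1408] len 0.26445161767151354 yaw 1.8462596158237665 mid [ 0.3893 -0.0086]
scene rear panel top (outer) [ 0.6335 -0.1344  0.6278  0.1242] len 0.2586073304604162 yaw 1.2518957994760298 mid [ 0.6307 -0.0051]
scene front top [ 0.3903 -0.1424  0.3843  0.1197] len 0.2622464343034744 yaw 1.3225532557722879 mid [ 0.3873 -0.0113]
opening [ 0.6323 -0.0594]
```

```bash
cat >> h.py <<'E'
def go(x,y,z,psi):
    """remaining shift in tool axes (mm, after turning to psi with tool down) and turn (rad) from measured pose"""
    from scipy.spatial.transform import Rotation as R
    s=r.sense();M=R.from_euler("xyz",s["tcp_rot"],degrees=True);T=R.from_euler("xyz",[180,0,psi],degrees=True)
    d=np.array([x,y,z])-s["position"]
    print("t",round(s["t"],2),"pos",s["position"].round(4),"rot",s["tcp_rot"].round(2),"F",s["wrist_force"].round(1),"w",round(s["width"],3),"g",round(s["grasp_force"],1))
    print("turn",(M.inv()*T).as_rotvec().round(4),"shift mm",(T.inv().apply(d)*1000).round(1))
E
python3 -m pendant '[[0,0,0,0,0,0.087],[0,0,0,0,0,0.087],[0,0,0,0,0,0.086],[-36.8,-10.7,0,0,0,0],[-36.8,-10.7,0,0,0,0],[-36.8,-10.7,0,0,0,0],[-36.8,-10.7,0,0,0,0],[-36.8,-10.7,0,0,0,0],[-36.8,-10.7,0,0,0,0],[-36.8,-10.7,0,0,0,0]]' 1 40
python3 -m pendant '[[-36.8,-10.7,0,0,0,0],[-36.8,-10.7,0,0,0,0],[-36.8,-10.7,0,0,0,0],[-36.8,-10.7,0,0,0,0],[-23.4,-32.6,0,0,0,0],[-23.4,-32.6,0,0,0,0],[-23.4,-32.6,0,0,0,0],[-23.4,-32.6,0,0,0,0],[-23.4,-32.6,0,0,0,0],[-23.4,-32.6,0,0,0,0]]'
python3 -m pendant '[[-23.4,-32.6,0,0,0,0],[-23.4,-32.6,0,0,0,0],[-23.4,-32.6,0,0,0,0],[-23.4,-32.6,0,0,0,0],[-23.4,-32.6,0,0,0,0],[-23.4,-32.6,0,0,0,0],[0,0,40,0,0,0],[0,0,40,0,0,0],[0,0,0,0,0,0],[0,0,0,0,0,0]]'
python3 - <<'E'
from h import *
go(.4412,-.3315,.02,143.2)
E
```

```text
t: 0.93
position: [0.3579, 0.271, 0.2422]
tcp_rot: [-180.0, -0.0, 143.2]
wrist_force: [0.5, 0.9, 0.2]
width: 1.001
grasp_force: 0.0
t: 1.77
position: [0.444, -0.0924, 0.2421]
tcp_rot: [180.0, -0.0, 143.2]
wrist_force: [0.9, 0.7, -0.2]
width: 1.0
grasp_force: 0.0
t: 2.6
position: [0.4388, -0.3304, 0.1608]
tcp_rot: [179.9, -0.3, 143.2]
wrist_force: [-0.1, -0.2, 0.7]
width: 1.005
grasp_force: 0.0
t 2.6 pos [ 0.4388 -0.3304  0.1608] rot [179.95  -0.31 143.16] F [-0.1 -0.2  0.7] w 1.005 g 0.0
turn [ 0.0009 -0.0055 -0.0007] shift mm [ -2.6   0.5 140.8]
```

```bash
python3 -m pendant '[[-2,0,28,0,-0.003,0],[0,0,28,0,0,0],[0,0,28,0,0,0],[0,0,26,0,0,0],[0,0,18,0,0,0],[0,0,10,0,0,0],[0,0,5,0,0,0],[0,0,0,0,0,0],[0,0,0,0,0,0],[0,0,0,0,0,0]]'
python3 - <<'E'
from h import *
go(.4412,-.3315,.018,143.2)
E
```

```text
t: 3.43
position: [0.4426, -0.3334, 0.021]
tcp_rot: [-180.0, 0.3, 143.2]
wrist_force: [-0.4, 0.7, -0.6]
width: 0.999
grasp_force: 0.0
t 3.43 pos [ 0.4426 -0.3334  0.021 ] rot [-179.98    0.34  143.18] F [-0.4  0.7 -0.6] w 0.999 g 0.0
turn [-0.0003  0.0059 -0.0003] shift mm [2.3 0.7 3. ]
```

```bash
python3 -m pendant '[[0,0,1,0,0.003,0],[0,0,1,0,0,0],[0,0,0,0,0,0],[0,0,0,0,0,0],[0,0,0,0,0,0],[0,0,0,0,0,0],[0,0,0,0,0,0],[0,0,0,0,0,0],[0,0,0,0,0,0],[0,0,0,0,0,0]]' 0 50
python3 - <<'E'
from h import *
go(.4412,-.3315,.018,143.2)
im,_=optics.get_image("top")
go(.4412,-.3315,.018,143.2)
E
```

```text
t: 4.27
position: [0.4419, -0.3333, 0.0179]
tcp_rot: [-180.0, 0.1, 143.2]
wrist_force: [-2.4, -2.1, 5.7]
width: 0.625
grasp_force: 54.5
t 4.27 pos [ 0.4419 -0.3333  0.0179] rot [-1.7998e+02  8.0000e-02  1.4317e+02] F [-2.4 -2.1  5.7] w 0.625 g 54.5
turn [-0.0004  0.0014 -0.0005] shift mm [ 1.6  1.  -0.1]
t 4.32 pos [ 0.4419 -0.3333  0.018 ] rot [-1.7998e+02  8.0000e-02  1.4317e+02] F [-1.4 -0.1  6.1] w 0.625 g 54.5
turn [-0.0004  0.0015 -0.0005] shift mm [ 1.7  1.  -0. ]
```

```bash
python3 -m pendant '[[0,0,-12,0,0,0],[0,0,-24,0,0,0],[0,0,-28,0,0,0],[0,0,-28,0,0,0],[0,0,-24,0,0,0],[0,0,-14,0,0,0],[0,0,0,0,0,-0.08],[0,0,0,0,0,-0.11],[0,0,0,0,0,-0.11],[0,0,0,0,0,-0.11]]'
python3 -m pendant '[[0,0,0,0,0,-0.11],[0,0,0,0,0,-0.09],[0,0,0,0,0,-0.057],[-6,15,0,0,0,0],[-14,34,0,0,0,0],[-16,39,0,0,0,0],[-16,39,0,0,0,0],[-16,39,0,0,0,0],[-16,39,0,0,0,0],[-12,30,0,0,0,0]]'
python3 -m pendant '[[-9,22,0,0,0,0],[-5,13,0,0,0,0],[0,0,0,0,0,0],[0,0,0,0,0,0],[0,0,0,0,0,0],[0,0,0,0,0,0],[0,0,0,0,0,0],[0,0,0,0,0,0],[0,0,0,0,0,0],[0,0,0,0,0,0]]'
python3 - <<'E'
from h import *
go(.5459,-.060,.148,181.4)
for n in("scene","top"):
    im,d=optics.get_image(n); np.savez(n+"1.npz",im=im)
    c=im[130:226,190:340] if n=="scene" else im[170:266,180:330]
    cv2.imwrite(f"pics/{n}1.png",cv2.resize(c[:,:,::-1],None,fx=5,fy=5,interpolation=cv2.INTER_CUBIC))
E
```

```text
t: 5.15
position: [0.441, -0.3318, 0.1461]
tcp_rot: [179.9, -0.1, 167.0]
wrist_force: [0.0, 0.6, -5.7]
width: 0.624
grasp_force: 54.7
t: 5.98
position: [0.5309, -0.0938, 0.1461]
tcp_rot: [179.9, -0.1, -178.6]
wrist_force: [0.4, 0.0, -5.5]
width: 0.631
grasp_force: 54.8
t: 6.82
position: [0.5443, -0.0623, 0.1473]
tcp_rot: [180.0, 0.0, -178.7]
wrist_force: [0.7, -0.2, -5.1]
width: 0.625
grasp_force: 54.8
t 6.82 pos [ 0.5443 -0.0623  0.1473] rot [ 1.8000e+02  1.0000e-02 -1.7865e+02] F [ 0.7 -0.2 -5.1] w 0.625 g 54.8
turn [ 0.0001  0.0001 -0.0009] shift mm [-1.6  2.3 -0.7]
```

View pics/scene1.png

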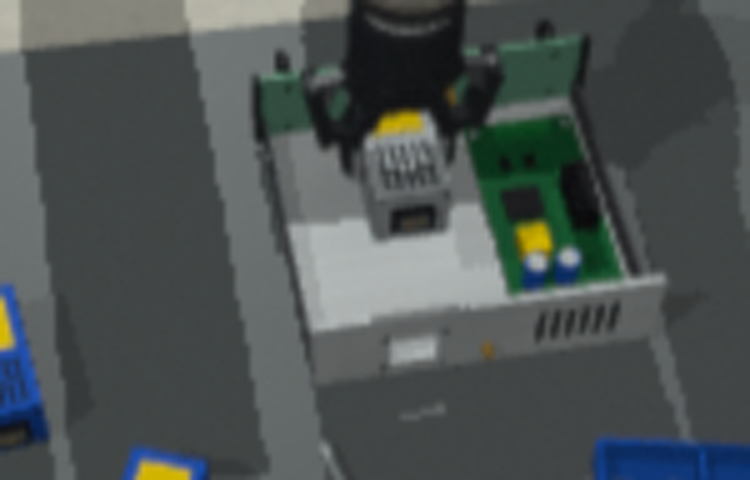

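The held supply hangs over the bay with its inlet at about (413,218). The opening's bright rectangle is at about (388–438, 336–361). I'll refine both centroids by thresholding.

```bash
python3 - <<'E'
from h import *
np.set_printoptions(precision=4,suppress=True)
im=np.load("scene1.npz")["im"]; g=cv2.cvtColor(im,cv2.COLOR_RGB2GRAY).astype(float)
off=(190,130,5); z=r.sense()["position"][2]
def cen(x0,x1,y0,y1,th,bright):
    a,b=full("scene",[(x0,y0),(x1,y1)],off).round().astype(int)
    w=g[a[1]:b[1]+1,a[0]:b[0]+1]; w=np.clip(w-th if bright else th-w,0,None)
    yy,xx=np.mgrid[a[1]:b[1]+1,a[0]:b[0]+1]; return np.array([(w*xx).sum(),(w*yy).sum()])/w.sum()
print(g[197:205,265:280].astype(int)); print(g[168:179,264:282].astype(int))
o=cen(380,446,330,367,175,True); i=cen(383,443,202,236,90,False)
print(o,i)
O=ray("scene",o,.037)[0]; I=ray("scene",i,z-.018+.025)[0]
print("opening",O,"inlet",I)
y=np.radians(1.4); ex=np.array([np.cos(y),np.sin(y)]); ey=np.array([-ex[1],ex[0]])
print("inlet rel opening case x,y",(I-O)[:2]@ex,(I-O)[:2]@ey, "tcp", r.sense()["position"])
# top edges of the held supply for yaw; rear panel line in top view
E
```

```text
[[ 96  90  79 103 105 107 112 117 119 126 133 132 112  94  91]
 [ 94  83  80 124 134 136 143 152 154 153 155 155 122  96  93]
 [ 95  93  99 138 153 156 157 158 162 162 164 167 118  96  94]
 [ 94  94 101 139 156 162 163 164 174 174 171 166 116  95  94]
 [ 94  94 100 141 155 161 163 160 160 158 147 141 106  90  93]
 [ 93  86  95 135 140 131 129 118 106 105 102  99  92  80  88]
 [ 90  69  80  98 100  97  94  91  88  89  87  83  81  75  75]
 [ 86  74  84  87  87  82  77  74  71  71  70  69  69  69  68]]
[[ 84 108 109 105 104 102 100 102 100 105 104  99  95  90  82  72  96 103]
 [ 80 106 104 101  98  92  90  85  83  86  87  86  85  85  81  70  94 105]
 [ 79  85  80  86  86  81  80  76  75  74  74  72  73  81  83  84 101 121]
 [ 80  84  84  84  76  62  59  49  47  38  36  29  36  70  82  90 123 152]
 [ 81  84  85  81  47  26  25  25  25  25  29  25  25  61  78  99 151 160]
 [ 85  84  85  81  41  21  31  36  41  43  47  44  29  64  79 108 155 161]
 [ 92  83  84  80  40  28  49  57  56  55  55  47  33  72  79 110 155 160]
 [ 98  83  83  80  37  30  49  56  56  55  52  50  50  78  83 123 158 159]
 [112  85  82  83  58  61  67  71  77  82  92  95 107 118 126 155 171 161]
 [138 100  92 104 112 123 125 128 138 140 151 151 167 171 172 176 177 164]
 [159 143 140 149 167 170 170 171 173 174 175 176 178 178 179 180 178 163]]
[nan nan] [272.1311 172.9176]
opening [nan nan nan] inlet [ 0.5995 -0.0606  0.1544]
inlet rel opening case x,y nan nan tcp [ 0.5444 -0.0621  0.1474]<stdin>:8: RuntimeWarning: invalid value encountered in divide
```

View pics/top1.png

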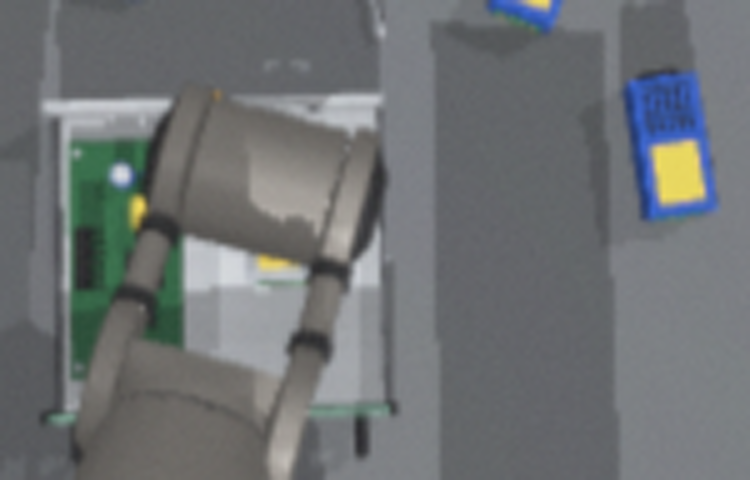

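```bash
python3 - <<'E'
from h import *
np.set_printoptions(precision=4,suppress=True)
def rayx(uv,x):
    a,b=ray("scene",uv,0.)[0],ray("scene",uv,.3)[0]; return a+(b-a)*(x-a[0])/(b[0]-a[0])
for v in(199.5,200.5): print("bright patch on outer face",rayx((272.26,v),.6325))
for v in(173,174): print("inlet face z=.1545",ray("scene",(272.5,v),.1545)[0])
E
```

```text
bright patch on outer face [ 0.6325 -0.0601  0.0377]
bright patch on outer face [ 0.6325 -0.0597  0.031 ]
inlet face z=.1545 [ 0.6002 -0.0595  0.1545]
inlet face z=.1545 [ 0.6044 -0.0603  0.1545]
```

```bash
python3 -m pendant '[[0,0.8,10,0,0,0],[0,0,18,0,0,0],[0,0,22,0,0,0],[0,0,22,0,0,0],[0,0,18,0,0,0],[0,0,10,0,0,0],[0,0,5,0,0,0],[0,0,0,0,0,0],[0,0,0,0,0,0],[0,0,0,0,0,0]]'
python3 - <<'E'
from h import *
go(.5459,-.0613,.030,181.4)
E
```

```text
t: 7.75
position: [0.5453, -0.0613, 0.0433]
tcp_rot: [-180.0, 0.1, -178.6]
wrist_force: [0.2, 0.5, -5.5]
width: 0.63
grasp_force: 54.8
t 7.75 pos [ 0.5453 -0.0613  0.0433] rot [-1.7997e+02  1.3000e-01 -1.7861e+02] F [ 0.2  0.5 -5.5] w 0.63 g 54.8
turn [-0.0005  0.0022 -0.0002] shift mm [-0.6  0.  13.3]
```

Descend to just above the floor, then step gently until it just touches.

```bash
python3 -m pendant '[[0,0,3,0,0,0],[0,0,3,0,0,0],[0,0,3,0,0,0],[0,0,2,0,0,0],[0,0,1,0,0,0],[0,0,0,0,0,0],[0,0,0,0,0,0],[0,0,0,0,0,0],[0,0,0,0,0,0],[0,0,0,0,0,0]]'
python3 -m pendant '[[0,0,0.3,0,0,0],[0,0,0,0,0,0],[0,0,0.3,0,0,0],[0,0,0,0,0,0],[0,0,0,0,0,0],[0,0,0,0,0,0],[0,0,0,0,0,0],[0,0,0,0,0,0],[0,0,0,0,0,0],[0,0,0,0,0,0]]'
```

```text
t: 8.58
position: [0.5444, -0.0611, 0.0303]
tcp_rot: [180.0, 0.0, -178.6]
wrist_force: [0.4, -0.6, -5.7]
width: 0.626
grasp_force: 55.0
t: 9.42
position: [0.5445, -0.0611, 0.03]
tcp_rot: [-180.0, 0.0, -178.6]
wrist_force: [-2.8, 0.1, 2.5]
width: 0.628
grasp_force: 55.5
```

```bash
python3 -m pendant '[[0,0,-0.2,0,0,0],[0,0,-0.2,0,0,0],[-1.5,0,0,0,0,0],[-3,0,0,0,0,0],[-4,0,0,0,0,0],[-4,0,0,0,0,0],[-2.5,0,0,0,0,0],[-1,0,0,0,0,0],[0,0,0,0,0,0],[0,0,0,0,0,0]]'
python3 -m pendant '[[0,0,0,0,0,0],[-0.5,0,0,0,0,0],[-0.5,0,0,0,0,0],[-0.5,0,0,0,0,0],[-0.5,0,0,0,0,0],[-0.5,0,0,0,0,0],[-0.5,0,0,0,0,0],[0,0,0,0,0,0],[0,0,0,0,0,0],[0,0,0,0,0,0]]'
```

```text
t: 10.25
position: [0.5609, -0.0608, 0.03]
tcp_rot: [-180.0, 0.1, -178.6]
wrist_force: [0.4, 0.2, -4.0]
width: 0.628
grasp_force: 55.2
t: 11.08
position: [0.5635, -0.0606, 0.03]
tcp_rot: [180.0, 0.0, -178.6]
wrist_force: [0.2, -0.2, -5.6]
width: 0.629
grasp_force: 55.1
```

```bash
python3 -m pendant '[[-0.5,0,0,0,0,0],[-0.5,0,0,0,0,0],[-0.5,0,0,0,0,0],[-0.5,0,0,0,0,0],[-0.5,0,0,0,0,0],[-0.5,0,0,0,0,0],[-0.5,0,0,0,0,0],[-0.5,0,0,0,0,0],[0,0,0,0,0,0],[0,0,0,0,0,0]]'
python3 -m pendant '[[-0.4,0,0,0,0,0],[-0.4,0,0,0,0,0],[-0.4,0,0,0,0,0],[-0.4,0,0,0,0,0],[-0.4,0,0,0,0,0],[-0.4,0,0,0,0,0],[0,0,0,0,0,0],[0,0,0,0,0,0],[0,0,0,0,0,0],[0,0,0,0,0,0]]'
python3 - <<'E'
from h import *
go(.572,-.0606,.030,181.4)
im,_=optics.get_image("scene"); np.savez("scene2.npz",im=im)
cv2.imwrite("pics/scene2.png",cv2.resize(im[150:220,225:335,::-1],None,fx=7,fy=7,interpolation=cv2.INTER_CUBIC))
E
```

```text
t: 11.92
position: [0.5674, -0.0606, 0.0301]
tcp_rot: [180.0, 0.0, -178.6]
wrist_force: [0.3, 0.2, -5.4]
width: 0.628
grasp_force: 55.0
t: 12.75
position: [0.5698, -0.0605, 0.0301]
tcp_rot: [180.0, -0.0, -178.6]
wrist_force: [-0.4, -0.4, -5.3]
width: 0.627
grasp_force: 55.0
t 12.75 pos [ 0.5698 -0.0605  0.0301] rot [ 180.     -0.   -178.61] F [-0.4 -0.4 -5.3] w 0.627 g 55.0
turn [ 0.0001 -0.     -0.0003] shift mm [-2.2 -0.2  0.1]
```

View pics/scene2.png

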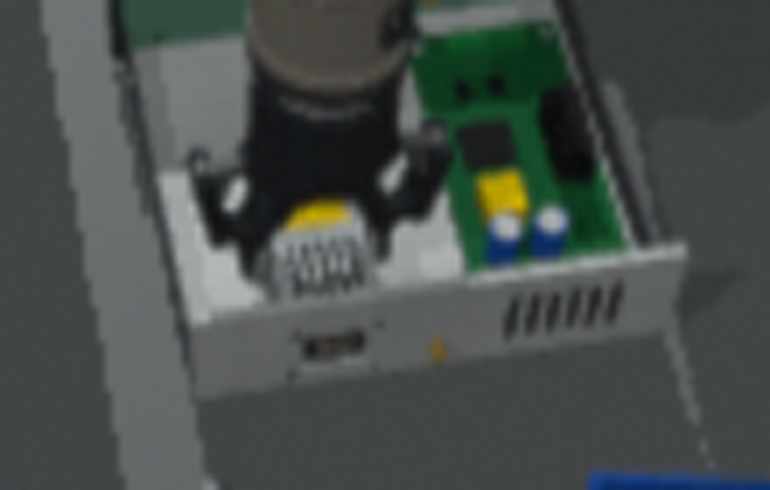

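The inlet is seen in the opening at (335,345) and looks centred, with no contact force yet. Keep advancing gently until the rear face touches.

```bash
python3 -m pendant '[[-0.3,0,0,0,0,0],[-0.3,0,0,0,0,0],[-0.3,0,0,0,0,0],[-0.3,0,0,0,0,0],[-0.3,0,0,0,0,0],[-0.3,0,0,0,0,0],[0,0,0,0,0,0],[0,0,0,0,0,0],[0,0,0,0,0,0],[0,0,0,0,0,0]]'
python3 -m pendant '[[-0.3,0,0,0,0,0],[0,0,0,0,0,0],[-0.3,0,0,0,0,0],[0,0,0,0,0,0],[0,0,0,0,0,0],[0,0,0,0,0,0],[0,0,0,0,0,0],[0,0,0,0,0,0],[0,0,0,0,0,0],[0,0,0,0,0,0]]'
```

```text
t: 13.63
position: [0.5716, -0.0605, 0.0301]
tcp_rot: [180.0, 0.0, -178.6]
wrist_force: [0.1, -0.1, -5.3]
width: 0.625
grasp_force: 55.0
t: 14.47
position: [0.5717, -0.0604, 0.03]
tcp_rot: [180.0, -0.1, -178.6]
wrist_force: [-5.9, -1.3, -2.7]
width: 0.627
grasp_force: 55.2
```

```bash
python3 -m pendant '[[-0.2,0,0,0,0,0],[0,0,0,0,0,0],[-0.2,0,0,0,0,0],[0,0,0,0,0,0],[0,0,0,0,0,0],[0,0,0,0,0,0],[0,0,0,0,0,0],[0,0,0,0,0,0],[0,0,0,0,0,0],[0,0,0,0,0,0]]'
python3 -m pendant '[[0,0,0,0,0,0],[0,0,0,0,0,0],[0,0,0,0,0,0],[0,0,0,0,0,0],[0,0,0,0,0,0],[0,0,0,0,0,0],[0,0,0,0,0,0],[0,0,0,0,0,0],[0,0,0,0,0,0],[0,0,0,0,0,0]]'
python3 - <<'E'
from h import *
go(.5717,-.0606,.030,181.4)
for k in range(5):
    im,_=optics.get_image("scene"); print(r.sense()["wrist_force"].round(1),r.sense()["ft_torque"].round(2))
np.savez("scene3.npz",im=im)
cv2.imwrite("pics/scene3.png",cv2.resize(im[170:215,240:310,::-1],None,fx=11,fy=11,interpolation=cv2.INTER_CUBIC))
E
```

```text
t: 15.3
position: [0.5717, -0.0605, 0.03]
tcp_rot: [180.0, -0.1, -178.6]
wrist_force: [-7.3, -0.9, -1.6]
width: 0.626
grasp_force: 55.3
t: 16.13
position: [0.5717, -0.0605, 0.03]
tcp_rot: [180.0, -0.1, -178.6]
wrist_force: [-7.0, -1.6, -1.0]
width: 0.628
grasp_force: 55.3
t 16.13 pos [ 0.5717 -0.0605  0.03  ] rot [ 1.7999e+02 -1.1000e-01 -1.7860e+02] F [-7.  -1.6 -1. ] w 0.628 g 55.3
turn [ 0.0002 -0.002  -0.0001] shift mm [-0.  -0.1  0. ]
[-6.6 -0.4 -1.9] [-0.16  0.77  0.08]
[-6.7 -0.6 -1.1] [-0.13  0.76  0.1 ]
[-7.2 -1.3 -0.9] [-0.14  0.76  0.1 ]
[-7.5 -1.5 -1.3] [-0.13  0.74  0.08]
[-6.2 -2.2 -2.4] [-0.09  0.81  0.1 ]
```

View pics/scene3.png

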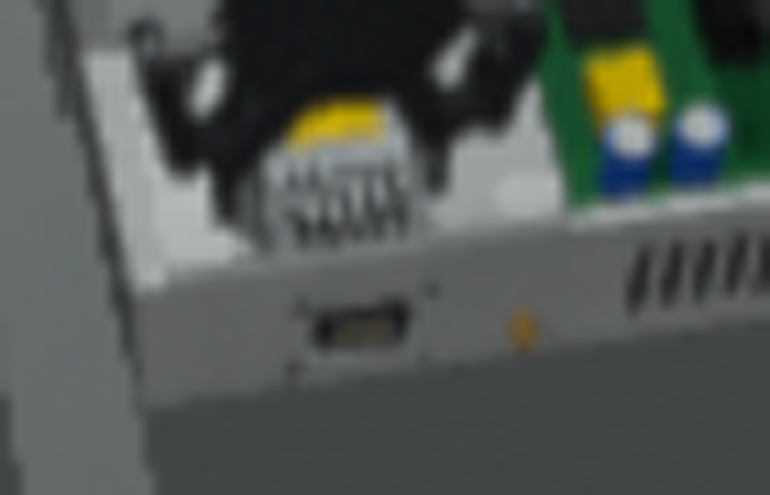

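The inlet sits centred between the panel's four screw holes at (360,327), and the depth matches a flush face. The push is about 7 N, so I'll raise it to about 12 N.

```bash
python3 -m pendant '[[-0.2,0,0,0,0,0],[0,0,0,0,0,0],[-0.2,0,0,0,0,0],[0,0,0,0,0,0],[0,0,0,0,0,0],[0,0,0,0,0,0],[0,0,0,0,0,0],[0,0,0,0,0,0],[0,0,0,0,0,0],[0,0,0,0,0,0]]'
python3 -m pendant '[[-0.2,0,0,0,0,0],[0,0,0,0,0,0],[-0.2,0,0,0,0,0],[0,0,0,0,0,0],[0,0,0,0,0,0],[0,0,0,0,0,0],[0,0,0,0,0,0],[0,0,0,0,0,0],[0,0,0,0,0,0],[0,0,0,0,0,0]]'
```

```text
t: 17.22
position: [0.5716, -0.0604, 0.03]
tcp_rot: [180.0, -0.2, -178.6]
wrist_force: [-9.2, -1.6, -0.4]
width: 0.625
grasp_force: 55.4
t: 18.05
position: [0.5717, -0.0604, 0.03]
tcp_rot: [180.0, -0.2, -178.6]
wrist_force: [-11.4, -1.6, 0.8]
width: 0.628
grasp_force: 55.5
```

```bash
python3 -m pendant '[[0,0,-0.1,0,0,0],[0,0,-0.1,0,0,0],[-0.1,0,0,0,0,0],[0,0,0,0,0,0],[-0.1,0,0,0,0,0],[0,0,0,0,0,0],[0,0,0,0,0,0],[0,0,0,0,0,0],[0,0,0,0,0,0],[0,0,0,0,0,0]]'
python3 - <<'E'
from h import *
go(.5717,-.0606,.030,181.4)
f=[]
for k in range(12): optics.get_image("scene"); f.append(r.sense()["wrist_force"])
print(np.mean(f,0),np.std(f,0))
E
```

```text
t: 18.88
position: [0.5716, -0.0604, 0.0301]
tcp_rot: [180.0, -0.2, -178.6]
wrist_force: [-10.0, -1.7, -0.2]
width: 0.625
grasp_force: 55.5
t 18.88 pos [ 0.5716 -0.0604  0.0301] rot [ 179.98   -0.24 -178.59] F [-10.   -1.7  -0.2] w 0.625 g 55.5
turn [ 0.0004 -0.0042  0.0002] shift mm [-0.1 -0.2  0.1]
[-10.22714836  -1.94207342   0.29049709] [0.49310556 0.47378125 0.46241367]
```

```bash
python3 -m pendant '[[-0.2,0,0,0,0,0],[0,0,0,0,0,0],[-0.2,0,0,0,0,0],[0,0,0,0,0,0],[0,0,0,0,0,0],[0,0,0,0,0,0],[0,0,0,0,0,0],[0,0,0,0,0,0],[0,0,0,0,0,0],[0,0,0,0,0,0]]'
python3 -m pendant '[[0,0,0,0,0,0],[0,0,0,0,0,0],[0,0,0,0,0,0],[0,0,0,0,0,0],[0,0,0,0,0,0],[0,0,0,0,0,0],[0,0,0,0,0,0],[0,0,0,0,0,0],[0,0,0,0,0,0],[0,0,0,0,0,0]]'
python3 - <<'E'
from h import *
f=[]
for k in range(12): optics.get_image("scene"); f.append(r.sense()["wrist_force"])
m=np.mean(f,0); print(m,np.std(f,0))
from station import ticket
if -15<m[0]<-9.5: print(ticket.close_job())
E
```

```text
t: 20.32
position: [0.5717, -0.0605, 0.0301]
tcp_rot: [180.0, -0.3, -178.6]
wrist_force: [-13.1, -2.3, 1.9]
width: 0.624
grasp_force: 55.6
t: 21.15
position: [0.5716, -0.0605, 0.0301]
tcp_rot: [180.0, -0.3, -178.6]
wrist_force: [-11.9, -3.5, 1.5]
width: 0.626
grasp_force: 55.6
[-12.37029129  -2.23779642   1.34150514] [0.35360925 0.55267521 0.39466708]
the job is handed in; nothing more can be done
None
```

The job is handed in with the supply still gripped and pressed against the rear panel. The wrist reads a steady push of about 12 N, the last camera view shows the inlet centred in the opening, and I have not seen the judge's result.

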